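Fold out the extension leaf and level a tilting press bed

TASK

Set up the little press bed for a long shaft. First take the yellow leaf by its black peg, swing it up past vertical and lower it gently, without letting it drop, until it rests fully on its stops beside the bed; then turn the red knob until the bed sits level, and let go. Leave the other things on the bench where they are.

Things in the scene. Friction and masses are not known exactly. Their poses are not given: they have to be found in the camera images.
- bed (a joint): tilt (rad) of the bare steel bed (170 mm front to back, 200 wide, 16 thick) about the hinge along its far edge, on a blue base: 0 is level, negative: the edge near the robot hangs low, positive: it stands high. Starts low, -0.05 to -0.11. Moved only by the red knob through a self-locking jack; stays where the knob leaves it.
- tilt_knob (a joint): angle of the red knob (rad); grows when turned clockwise as seen looking at its face (from above), which raises the bed's near edge: 1 rad of knob is 0.025 rad of bed tilt; the bed is level when this reads 0. Starts between -4.3 and -2.1. Stiff (0.15 N m), stays where left; stops at -6 and 4.
- knob_grip (a point): point to grip on the axis of the red ribbed knob, a drum 46 mm in diameter, 32 high, at the bed's right side; 20 mm above its underside. Its fixed axis leans 32 degrees from vertical, to the right, away from the bed: z here is that axis, out of the face; x and y turn with the knob. Grip it at any angle round the axis. Below it: a 26 mm neck, then a blue housing 36 mm wide, its top 42 mm above the bench.
- leaf (a joint): angle of the yellow leaf in rad: 0 is parked, leaning 25 degrees past vertical inwards over the bed; 0.44 is straight up from the bed; 2.007 is folded out flat beside the bed, in one plane with it, on its stops. Beyond upright it falls outwards if let go; the hinge drags only a little.
- leaf_hinge (a point): middle of the leaf's hinge line, at the top of the bed's left edge. It moves with the bed: x is along the hinge (away from the robot), y points outwards to the side where the leaf folds out, z is the normal of the bed's top.
- leaf_grip (a point): point on the axis of the leaf's black peg, 14 mm in diameter, which sticks out 50 mm parallel to the hinge from the robot-side edge of the yellow leaf (140 x 120 x 12 mm, 0.45 kg). It lies 27 mm out from that edge, 97 mm from leaf_hinge along the hinge (to the robot), 108 mm from the hinge line; 100 mm above the bed's top when parked, 6 mm below it when folded out. The peg may turn in the fingers.
- hammer: bystander: hammer with a wooden handle, 260 mm long, lying to the right of the base; origin under its middle
- v_block: bystander: dark steel V-block 50 x 70 x 44 mm, right of the base behind the knob; origin under its centre
- green_block: bystander: green steel block 45 x 50 x 45 mm at the left; origin under its centre
- bearing: bystander: steel bearing ring, 72 mm in diameter, 20 mm high, lying under where the leaf folds out; origin under its centre
- oil: bystander: blue oil bottle, 60 mm in diameter, 120 mm high, in front of the base; origin under its centre
- wrench: bystander: flat steel wrench 180 mm long, 8 mm thick, at the left front; origin under its middle

How it is judged:
On the way, in this order (a step that is already met when the one before it is completed fails the run):
1. the leaf lies folded out on its stops (value of joint leaf above 1.95 rad), for 0.2 s.
2. the bed is level (value of joint bed between -0.012 and 0.012 rad), for 0.2 s.
At the end, for the whole second after the job is handed in: The leaf lies folded out on its stops (joint above 1.95 of 2.007 rad), the bed is level within 0.012 rad (0.7 degrees), and both are at rest (all of step 2 and value of joint leaf above 1.95 rad and velocity of joint leaf between -0.1 and 0.1 rad/s and velocity of joint bed between -0.02 and 0.02 rad/s); the robot touches nothing.
It fails at once if the leaf is dropped or slammed down: on its way down to the stops it moves outwards faster than 2.2 rad/s (value of joint leaf above 1.2 rad and velocity of joint leaf above 2.2 rad/s).
It fails at once if a bystander is moved by more than 30 mm (distance of any of v_block, hammer, green_block, bearing, oil, wrench from where it was at the start of the episode above 0.03 m).
It also fails if it takes over 72 s, if anything falls off the work surface, if the arm or the gripper's body presses on something with over 40 N, if the wrist force passes 120 N, or if a joint passes its speed limit or range.

ROBOT

A 7-joint arm with a two-finger parallel gripper is mounted at the origin on the work surface. World frame = base frame: x ahead of the robot, y to its left, z up, the work surface at z = 0. Lengths are in m, angles in rad, forces in N, time in s.
With the tool pointing down it reaches from about 0.4 to 0.85 m from the base axis. Payload 10.4 kg.
Tool frame: the origin (TCP) lies at the centre of the arm's flange, where the gripper is bolted on; the fingertips stand 173 mm ahead of it and the grasp point (between the pads) lies 155 mm ahead of it; z points along the fingers, y is the line along which they close (so a half turn about z gives the same grasp; the last joint's range is limited). The gripper opens to 85 mm and grips with 20 to 120 N. Pads are 22 mm wide; open, the fingers measure 114 mm over their backs; the gripper's body (76 mm by 85 mm) begins 54 mm behind the grasp point. The pads swing forward as they close: fully open they stand 13 mm farther back than shut.
Start: joints at [-1.155, 0.332, -0.065, 1.46, 0.022, 1.35, -0.088], TCP at [0.266, 0.566, 0.405] pointing down, gripper open.
Joint ranges: [-2.6, 2.6], [-0.5, 2.12], [-1.47, 1.34], [0.16, 2.42], [-1.27, 4.41], [0.06, 2.06], [-2.6, 2.6]. Speed limits (rad/s): [2.22, 2.22, 2.79, 2.79, 3.14, 3.14, 3.14].

INTERFACE

Orientations are given as a unit quaternion [x, y, z, w].
In Python, from workcell import manip, viewer, finder gives the robot as it stands.
- The arm moves only by the tool arm_command, never from a script. Its argument "plan" is a list of rows, each an object with "dp": the shift along the tool's x, y, z in mm, a list of three; "spin": the turn about the tool's z in rad. A call has 1 to 5 rows; each row shifts and turns the commanded pose from where the row before left it, along the tool's axes as they then stand; what a row does not reach is not made up. A row lasts 1/10 s, in which the tool goes at most 50 mm and 8.59 degrees, less where a joint would pass 70% of its speed; a pose out of reach is approached as far as the arm can. A call is refused whole if a number of a shift passes 50 or a number of a turn 0.15, either way. A call with a gripper value outside its range is refused whole. "grip" is the closure, from -1 (fully open) to 1 (shut), set as the call begins (left out, the last holds). The fingers move at their own pace and stop on an object; "newtons" is the grip in N (left out, the last holds). Time passes only in rows, so rows that do not move let the fingers close. It gives the time, the measured TCP pose, the force, the opening and the grip force at its end, in the units of the state.
- manip.get_obs(): the state, without advancing time (a new reading comes with each control period).
- viewer.camera(name): name is "scene" or "top" or "wrist"; returns the picture (420x560x3 uint8, blue, green, red); there is no depth.
- viewer.camera_params(name): a dict with "vertical_fov" (degrees; the focal length in pixels is half the picture's height over the tangent of half this angle, whatever the lens; pixels are square), "cx", "cy" (the principal point, pixels), "R" (3x3) and "t" (3): a world point X has camera coordinates R X + t; the wrist camera has in their place "T_tool_cam" (4x4, takes a point from camera to tool coordinates, whose origin is the TCP and whose axes are the flange's). Camera axes: x right, y down, z forward; pixel columns grow to the right and rows downward; lengths in m; the calibration is good to about 2 mm. A picture is of the moment at which its call begins: read the wrist's pose just before it. camera_params takes no time and is no camera call.
- manip.hand_in(): hands the job in; it is judged then, once.
Trained networks look in the newest picture that a camera, given by its name, has taken for a name from the list of things; names that differ only in an ending like _2 or _b are one class to them, and where a whole thing is asked for, a point or a joint stands for the part that bears it (a point fixed in the world has none). Each returns a list of dicts, best first, with "score" (0 to 1); they miss things now and then, are a little off and sometimes report something else, mostly with a low value. They report only what shows in the picture. A call takes as long as a camera call.
- finder.find_in(camera, thing): "position" ([x, y, z] in m, in world coordinates, good to about 4 mm: the middle of the surface that is visible of it).
The state is a dict: "clock": time; "joint_pos": joint angles; "joint_velocities": joint speeds; "tau": joint torques, N m; "position": TCP position; "ee_rot": TCP orientation; "ft_force": force on the tool from outside, world axes, zero at the start; "torque": the same for the moment, N m; "grip_width": opening from 0.0 (shut) to 1.0 (fully open); "grasp_force": force on a finger pad.
Only numpy, scipy, OpenCV 4.12 (cv2) and the standard library are available. Lean on these libraries where they do the work, as an engineer would, in place of code of your own. Each camera call takes 0.05 s, during which the arm holds its last target. There are 200 camera calls.

## Working session

There is one attempt and no reset: what is moved stays moved. The work goes in short steps, Python scripts to look and compute and a tool call to move; the robot and the scene stay as the last step left them, time stands still between calls to the robot, and variables do not carry over. Pictures are saved under pics/ and viewed, at most 10 in all, crops included, and the job is handed in when it is done.

Besides the shell and the picture viewer there is one more tool, called after ">>>" as name([rows], argument=value, ...), one row to a line, values as JSON. arm_command: Moves the arm, as the interface text tells. Its arguments: {"type":"object","properties":{"plan":{"type":"array","items":{"type":"object","properties":{"dp":{"type":"array","items":{"type":"number"}},"spin":{"type":"number"}}}},"grip":{"type":"number"},"newtons":{"type":"number"}},"required":["plan"]}

```bash
mkdir -p pics; ls; cat > h.py <<'E'
import numpy as np, cv2
from scipy.spatial.transform import Rotation as Ro
from workcell import manip, viewer, finder
np.set_printoptions(precision=4,suppress=True)
def par(n):
    p=viewer.camera_params(n); f=210/np.tan(np.radians(p["vertical_fov"])/2); return p,f
def cam(n,o=None):
    p,f=par(n)
    if "R" in p: return f,p["cx"],p["cy"],np.array(p["R"]),np.array(p["t"])
    o=o or manip.get_obs(); T=np.eye(4);T[:3,:3]=Ro.from_quat(o["ee_rot"]).as_matrix();T[:3,3]=o["position"]
    C=np.linalg.inv(T@np.array(p["T_tool_cam"])); return f,p["cx"],p["cy"],C[:3,:3],C[:3,3]
def ray(c,uv):
    f,cx,cy,R,t=c; d=R.T@np.array([(uv[0]-cx)/f,(uv[1]-cy)/f,1]); return -R.T@t,d/np.linalg.norm(d)
def atz(c,uv,z):
    o,d=ray(c,uv); return o+d*(z-o[2])/d[2]
def proj(c,X):
    f,cx,cy,R,t=c; q=R@np.array(X)+t; return np.array([cx+f*q[0]/q[2],cy+f*q[1]/q[2]])
def tri(rs):
    A=0;b=0
    for o,d in rs:
        P=np.eye(3)-np.outer(d,d);A=A+P;b=b+P@o
    return np.linalg.solve(A,b)
E
python3 - <<'E'
from h import *
for n in("scene","top"):
    cv2.imwrite(f"pics/{n}0.png",viewer.camera(n)); p,f=par(n); print(n,{k:(np.array(v).round(3).tolist()) for k,v in p.items()}, -np.array(p["R"]).T@p["t"])
print(par("wrist"))
for t in("leaf_grip","knob_grip","leaf_hinge","bed","leaf","tilt_knob","hammer","v_block","green_block","bearing","oil","wrench"):
    for n in("scene","top"):
        r=finder.find_in(n,t); print(t,n,[(np.array(q["position"]).round(3).tolist(),round(q["score"],2)) for q in r[:2]])
print(manip.get_obs())
E
```

```text
pics
scene {'vertical_fov': 44.576, 'cx': 280.832, 'cy': 222.672, 'R': [[0.866, 0.5, 0.019], [0.339, -0.557, -0.758], [-0.368, 0.663, -0.652]], 't': [-0.525, -0.074, 1.51]} [ 1.0355 -0.7793  0.938 ]
top {'vertical_fov': 52.42, 'cx': 279.442, 'cy': 206.851, 'R': [[-0.028, -0.999, -0.025], [-0.992, 0.031, -0.121], [0.122, 0.022, -0.992]], 't': [0.068, 0.575, 1.215]} [0.4241 0.024  1.2774]
({'vertical_fov': 62.43784883684322, 'cx': 281.1742861650161, 'cy': 213.47344262787402, 'T_tool_cam': array([[-0.0001, -0.9604, -0.2788,  0.0696],
       [ 1.    ,  0.0002, -0.0009, -0.0015],
       [ 0.0009, -0.2788,  0.9604,  0.0308],
       [ 0.    ,  0.    ,  0.    ,  1.    ]])}, np.float64(346.4928828282034))
leaf_grip scene [([0.581, -0.025, 0.158], 0.67)]
leaf_grip top [([0.572, -0.011, 0.161], 0.66)]
knob_grip scene [([0.614, -0.286, 0.081], 0.82)]
knob_grip top [([0.61, -0.279, 0.085], 0.83)]
leaf_hinge scene [([0.608, -0.072, 0.084], 0.91)]
leaf_hinge top [([0.602, -0.073, 0.082], 0.6)]
bed scene [([0.611, -0.07, 0.084], 0.94)]
bed top [([0.603, -0.072, 0.082], 0.87), ([0.582, -0.012, 0.156]
[... 676 characters left out ...]
3], 0.35)]
oil top [([0.438, -0.104, 0.088], 0.75)]
wrench scene [([0.41, 0.323, 0.003], 0.69)]
wrench top [([0.409, 0.335, 0.013], 0.69), ([0.604, -0.075, 0.082], 0.62)]
{'clock': 1.3, 'joint_pos': array([-1.1546,  0.3322, -0.0647,  1.4601,  0.0216,  1.3499, -0.0885]), 'joint_velocities': array([-0.0002,  0.0004, -0.0003,  0.0009, -0.0004, -0.0017, -0.0014]), 'tau': array([  0.0008, -62.5226,   0.0494, -39.1824,   0.0165,   0.0018,
        -0.    ]), 'position': array([0.2655, 0.5658, 0.4047]), 'ee_rot': array([ 0.2176,  0.976 ,  0.    , -0.    ]), 'ft_force': array([0.842 , 0.0043, 1.1275]), 'torque': array([-0.0207,  0.    , -0.0045]), 'grasp_force': 0.0, 'grip_width': 1.0038609354158077}
```

View pics/scene0.png

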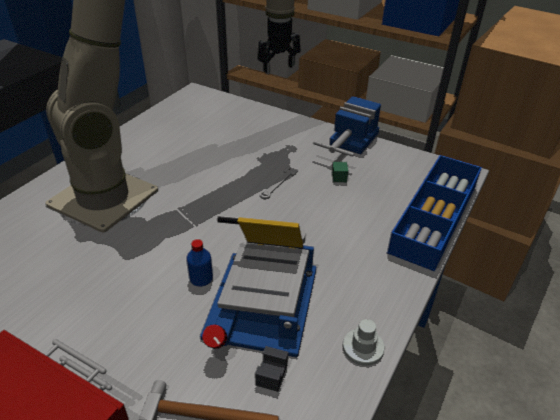

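View pics/top0.png

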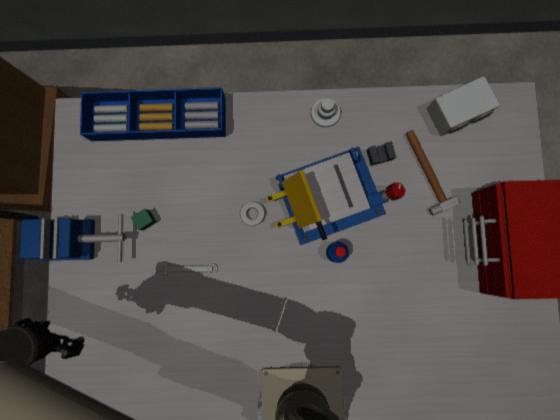

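```bash
python3 - <<'E'
from h import *
a=cv2.imread("pics/top0.png")[130:260,230:420]; cv2.imwrite("pics/topc.png",cv2.resize(a,None,fx=4.2,fy=4.2,interpolation=cv2.INTER_CUBIC))
a=cv2.imread("pics/scene0.png")[205:360,180:340]; cv2.imwrite("pics/scc.png",cv2.resize(a,None,fx=3.8,fy=3.8,interpolation=cv2.INTER_CUBIC))
E
```

```text
(no output)
```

View pics/topc.png

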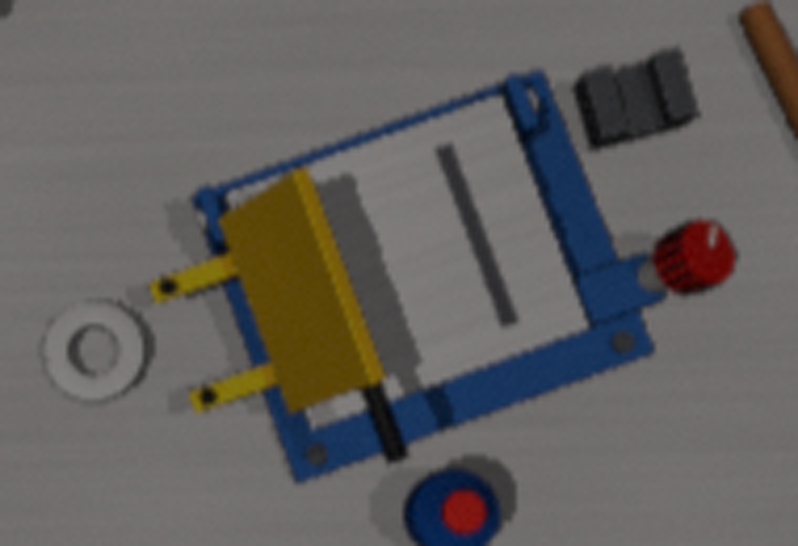

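View pics/scc.png

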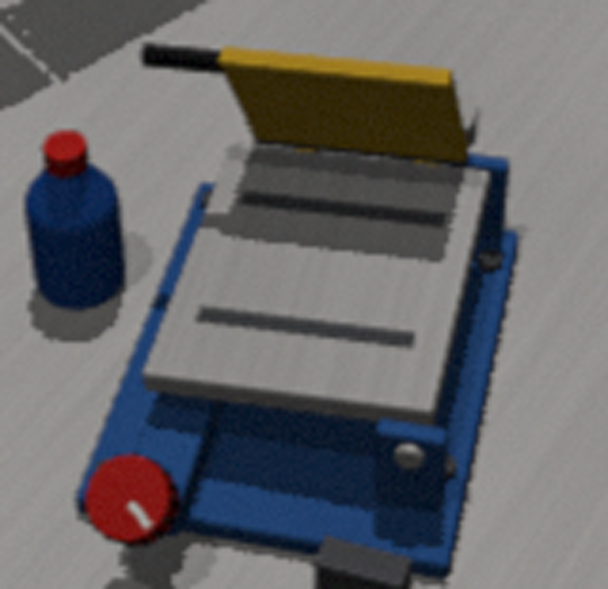

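```bash
cat >> h.py <<'E'
tp=lambda u,v:(230+(u+.5)/4.2-.5,130+(v+.5)/4.2-.5)
sc=lambda u,v:(180+(u+.5)/3.8-.5,205+(v+.5)/3.8-.5)
E
python3 - <<'E'
from h import *
ct,cs=cam("top"),cam("scene")
T=lambda a,b:(lambda rs:(tri(rs), [np.linalg.norm(np.cross(tri(rs)-o,d)) for o,d in rs][0]))([ray(ct,tp(*a)),ray(cs,sc(*b))])
P={}
for n,a,b in[("pegtip",(397,455),(145,54)),("pegbase",(371,386),(222,60)),("leafTopFar",(303,172),(452,73)),("leafTopNear",(383,380),(221,51)),
 ("knobface",(703,252),(130,498)),("bedNR",(590,324),(147,379)),("bedFR",(505,97),(437,413)),("baseNR",(653,350),(80,505)),("baseNL",(300,480),(207,186))]:
    x,e=T(a,b);P[n]=x;print(n,x.round(4),round(e,4))
d=lambda a,b:(P[b]-P[a],np.linalg.norm(P[b]-P[a]),np.degrees(np.arctan2(*(P[b]-P[a])[1::-1])))
for a,b in[("pegtip","pegbase"),("leafTopNear","leafTopFar"),("bedNR","bedFR"),("baseNR","baseNL")]:print(a,b,*d(a,b))
E
```

```text
pegtip [ 0.4741 -0.0657  0.1739] 0.0012
pegbase [ 0.518  -0.0503  0.1772] 0.0003
leafTopFar [ 0.6508 -0.0114  0.1974] 0.0024
leafTopNear [ 0.5209 -0.0564  0.1899] 0.0011
knobface [ 0.6099 -0.2834  0.0786] 0.0003
bedNR [ 0.565  -0.2063  0.0707] 0.0009
bedFR [ 0.7227 -0.1534  0.0835] 0.0036
baseNR [ 0.5523 -0.2617  0.0077] 0.0009
baseNL [ 0.4686 -0.0081  0.0118] 0.002
pegtip pegbase [0.0439 0.0154 0.0033] 0.04659940963330486 19.351015585468787
leafTopNear leafTopFar [0.1299 0.045  0.0075] 0.13766814044791897 19.119376373937467
bedNR bedFR [0.1577 0.0528 0.0128] 0.1668127810108849 18.52279354128668
baseNR baseNL [-0.0837  0.2536  0.0041] 0.26712571004090596 108.25787046569586
```

```bash
cat >> h.py <<'E'
yaw=np.radians(18.8);al=0.07
X=np.array([np.cos(al)*np.cos(yaw),np.cos(al)*np.sin(yaw),np.sin(al)]);Y=np.array([-np.sin(yaw),np.cos(yaw),0]);Z=np.cross(X,Y)
def plan(p,spin,n,yw=None,pos=None):
    "rows from measured pose to TCP p, turning spin in all, over n rows"
    o=manip.get_obs(); pos=o["position"] if pos is None else pos
    R=Ro.from_quat(o["ee_rot"]).as_matrix(); d=(np.array(p)-pos)/n
    for i in range(n):
        Rr=R@Ro.from_euler("z",spin/n*i).as_matrix(); print(i,(Rr.T@d*1000).round(1).tolist(),round(spin/n,3))
def st():
    o=manip.get_obs(); R=Ro.from_quat(o["ee_rot"]).as_matrix()
    print(round(o["clock"],2),o["position"],"yaw",np.degrees(np.arctan2(R[1,1],R[0,1])).round(1),"zt",R[:,2],"j",o["joint_pos"],"F",o["ft_force"],o["grip_width"],o["grasp_force"])
E
python3 - <<'E'
from h import *
ct,cs=cam("top"),cam("scene")
q=tri([ray(ct,tp(463,510)),ray(cs,sc(66,142))]);print("oilcap",q)
g=np.array([.4925,-.059,.1753]); M=np.c_[X,Y,Z]
print("oil rel peg in hinge axes",M.T@(q-g))
print("bearing", [atz(ct,tp(97,350),.02)])
h=np.array([.578,.0125,.081]);print("folded",h+M@[-.097,.1078,-.006])
plan(g-0.003*X+np.array([0,0,.235]),2.374,16)
E
```

```text
oilcap [ 0.4411 -0.1101  0.1205]
oil rel peg in hinge axes [-0.0688 -0.0318 -0.0501]
bearing [array([0.5625, 0.1311, 0.02  ])]
folded [0.4521 0.0835 0.0682]
0 [-29.3, -29.5, -0.3] 0.148
1 [-33.3, -24.8, -0.3] 0.148
2 [-36.6, -19.6, -0.3] 0.148
3 [-39.1, -14.0, -0.3] 0.148
4 [-40.8, -8.0, -0.3] 0.148
5 [-41.5, -1.9, -0.3] 0.148
6 [-41.3, 4.2, -0.3] 0.148
7 [-40.2, 10.3, -0.3] 0.148
8 [-38.3, 16.1, -0.3] 0.148
9 [-35.5, 21.6, -0.3] 0.148
10 [-31.9, 26.6, -0.3] 0.148
11 [-27.6, 31.0, -0.3] 0.148
12 [-22.7, 34.8, -0.3] 0.148
13 [-17.3, 37.8, -0.3] 0.148
14 [-11.5, 39.9, -0.3] 0.148
15 [-5.5, 41.2, -0.3] 0.148
```

>>> arm_command([
  {"dp":[-29,-29.5,0],"spin":0.148},
  {"dp":[-33,-25,0],"spin":0.148},
  {"dp":[-36.5,-19.5,0],"spin":0.148},
  {"dp":[-39,-14,0],"spin":0.148},
  {"dp":[-41,-8,0],"spin":0.148},
], grip=0.0, newtons=40)

```text
clock: 1.8
position: [0.3354, 0.3688, 0.4048]
ee_rot: [0.558, 0.83, 0.0, -0.0]
ft_force: [1.2, 0.1, -0.1]
grip_width: 0.5
grasp_force: 0.0
```

>>> arm_command([
  {"dp":[-41.5,-2,0],"spin":0.148},
  {"dp":[-41,4,0],"spin":0.148},
  {"dp":[-40,10,0],"spin":0.148},
  {"dp":[-38,16,0],"spin":0.148},
  {"dp":[-35.5,21.5,0],"spin":0.148},
])

```text
clock: 2.3
position: [0.4049, 0.1741, 0.405]
ee_rot: [0.821, 0.572, 0.0, -0.0]
ft_force: [0.8, -0.2, 0.3]
grip_width: 0.5
grasp_force: 0.0
```

>>> arm_command([
  {"dp":[-32,26.5,0],"spin":0.148},
  {"dp":[-27.5,31,0],"spin":0.148},
  {"dp":[-22.5,35,0],"spin":0.148},
  {"dp":[-17,38,0],"spin":0.148},
  {"dp":[-11.5,40,0],"spin":0.148},
])

```text
clock: 2.8
position: [0.4764, -0.0211, 0.4051]
ee_rot: [0.972, 0.236, 0.001, -0.0]
ft_force: [1.0, 0.8, -0.0]
grip_width: 0.499
grasp_force: 0.0
```

```bash
python3 - <<'E'
from h import *
st()
g=np.array([.4925,-.059,.1753])
plan(g-0.003*X+np.array([0,0,.235]),0.152,1)
o=manip.get_obs();cv2.imwrite("pics/w1.png",viewer.camera("wrist"))
print(finder.find_in("wrist","leaf_grip")[:2])
c=cam("wrist",o);print(proj(c,g),proj(c,g+.023*X*-1),proj(c,g+.027*X))
E
```

```text
2.8 [ 0.4764 -0.0211  0.4051] yaw -62.7 zt [ 0.0009  0.0006 -1.    ] j [-0.5724 -0.0214  0.52    1.8614  0.0105  1.2978 -1.1493] F [ 0.9597  0.7643 -0.0422] 0.4986750750766195 0.0
0 [-6.1, 40.6, -5.0] 0.152
[{'position': [0.5674, -0.0219, 0.1667], 'score': 0.58}]
[345.276  238.3502] [337.6169 271.1602] [355.0256 196.5852]
```

View pics/w1.png

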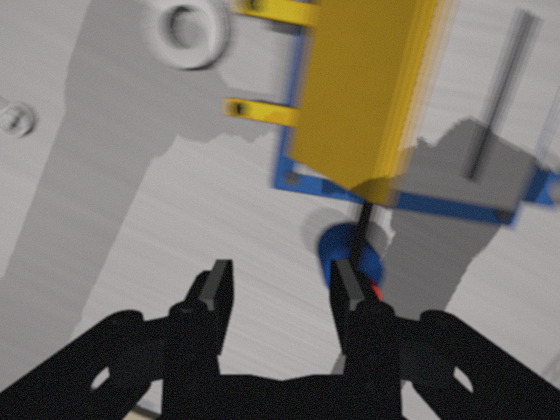

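>>> arm_command([
  {"dp":[-6,40.5,-5],"spin":0.15},
  {"dp":[0,0,0]},
  {"dp":[0,0,0]},
])

```text
invalid input at $.plan[1]: expected keys dp, spin
```

```bash
python3 - <<'E'
from h import *
st()
g=np.array([.4925,-.059,.1753])
o=manip.get_obs();im=viewer.camera("wrist")
c=cam("wrist",o)
for q in(g-.023*X,g,g+.027*X): print(proj(c,q))
a=im[100:310,200:480];cv2.imwrite("pics/w2.png",cv2.resize(a,None,fx=2.8,fy=2.8,interpolation=cv2.INTER_CUBIC))
E
```

```text
2.9 [ 0.4769 -0.0247  0.4051] yaw -63.1 zt [ 0.0013 -0.0013 -1.    ] j [-0.5697 -0.0201  0.5249  1.8602  0.0119  1.2975 -1.1489] F [ 0.0128  0.564  -0.3586] 0.4957318130820965 0.0
[331.7902 268.7569]
[338.9977 235.7745]
[348.1747 193.7793]
```

View pics/w2.png

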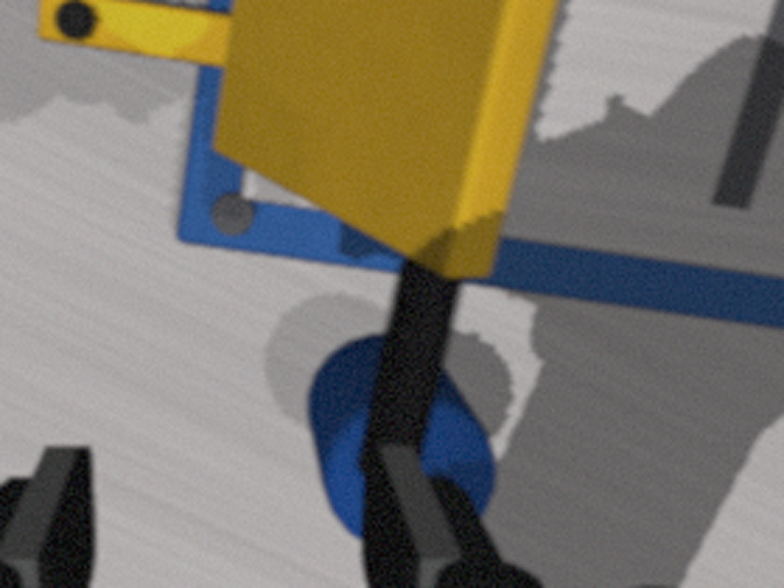

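```bash
python3 - <<'E'
from h import *
g=np.array([.4935,-.061,.1753])-.003*X
plan(g+[0,0,.225],0.143,1); print(g+[0,0,.155])
E
```

```text
0 [-5.8, 42.1, 4.8] 0.143
[ 0.4907 -0.062   0.3301]
```

>>> arm_command([
  {"dp":[-6,42,5],"spin":0.143},
  {"dp":[0,0,0],"spin":0},
  {"dp":[0,0,0],"spin":0},
  {"dp":[0,0,30],"spin":0},
  {"dp":[0,0,0],"spin":0},
])

```text
clock: 3.45
position: [0.4893, -0.0575, 0.3672]
ee_rot: [0.985, 0.171, -0.002, -0.0]
ft_force: [-0.2, 0.2, 0.6]
grip_width: 0.499
grasp_force: 0.0
```

```bash
python3 - <<'E'
from h import *
st()
g=np.array([.4935,-.061,.1753])-.003*X
plan(g+[0,0,.155],0,1)
o=manip.get_obs();im=viewer.camera("wrist")
a=im[100:420,140:440];cv2.imwrite("pics/w3.png",cv2.resize(a,None,fx=1.8,fy=1.8,interpolation=cv2.INTER_CUBIC))
E
```

```text
3.45 [ 0.4893 -0.0575  0.3672] yaw -70.3 zt [-0.0046  0.0002 -1.    ] j [-0.5227  0.0556  0.5718  1.8784 -0.0319  1.2212 -1.1679] F [-0.1545  0.2191  0.555 ] 0.49920531625144227 0.0
0 [-0.1, 4.7, 37.1] 0.0
```

View pics/w3.png

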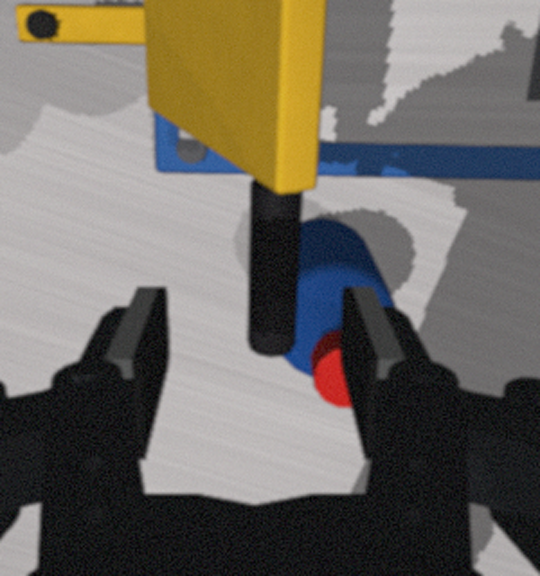

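>>> arm_command([
  {"dp":[0,4.5,18],"spin":0},
  {"dp":[0,0,19],"spin":0},
  {"dp":[0,0,0],"spin":0},
  {"dp":[0,0,0],"spin":0},
])

```text
clock: 3.9
position: [0.4922, -0.063, 0.3339]
ee_rot: [0.985, 0.17, 0.0, -0.0]
ft_force: [-0.2, -0.1, 0.1]
grip_width: 0.502
grasp_force: 0.0
```

>>> arm_command([
  {"dp":[0,0,0],"spin":0},
  {"dp":[0,0,0],"spin":0},
  {"dp":[0,0,0],"spin":0},
  {"dp":[0,0,0],"spin":0},
  {"dp":[0,0,0],"spin":0},
], grip=1, newtons=30)

```text
clock: 4.4
position: [0.492, -0.0623, 0.3339]
ee_rot: [0.985, 0.17, 0.0, -0.001]
ft_force: [-6.2, 6.6, 9.2]
grip_width: 0.148
grasp_force: 29.8
```

```bash
python3 - <<'E'
from h import *
st()
o=manip.get_obs();p=o["position"]
# arc relative to the present grasp, phi 112 -> -3.2 deg
R=Ro.from_quat(o["ee_rot"]).as_matrix()
M=np.c_[X,Y,Z]; ph=np.radians(np.linspace(112.2,-4,31)); A=np.array([M@[0,.108*np.cos(a),.108*np.sin(a)] for a in ph])
print("end",p+A[-1]-A[0])
for i,d in enumerate(np.diff(A,axis=0)): print(i,(R.T@d*1000).round(1).tolist())
E
```

```text
4.4 [ 0.492  -0.0623  0.3339] yaw -70.5 zt [ 0.0002  0.0027 -1.    ] j [-0.5086  0.0986  0.5794  1.9143 -0.0622  1.1454 -1.1356] F [-6.2147  6.5895  9.1801] 0.1479762448788621 29.760605692863464
end [0.4512 0.0808 0.2267]
0 [-0.1, -6.9, -2.5]
1 [-0.1, -7.0, -2.0]
2 [-0.0, -7.1, -1.6]
3 [0.0, -7.2, -1.1]
4 [0.1, -7.3, -0.6]
5 [0.1, -7.3, -0.1]
6 [0.1, -7.3, 0.4]
7 [0.2, -7.2, 0.9]
8 [0.2, -7.2, 1.4]
9 [0.2, -7.1, 1.9]
10 [0.2, -6.9, 2.3]
11 [0.3, -6.7, 2.8]
12 [0.3, -6.5, 3.2]
13 [0.3, -6.3, 3.7]
14 [0.4, -6.0, 4.1]
15 [0.4, -5.7, 4.5]
16 [0.4, -5.4, 4.9]
17 [0.4, -5.1, 5.2]
18 [0.4, -4.7, 5.5]
19 [0.5, -4.3, 5.9]
20 [0.5, -3.9, 6.1]
21 [0.5, -3.5, 6.4]
22 [0.5, -3.1, 6.6]
23 [0.5, -2.6, 6.8]
24 [0.5, -2.1, 7.0]
25 [0.5, -1.7, 7.1]
26 [0.5, -1.2, 7.2]
27 [0.5, -0.7, 7.2]
28 [0.5, -0.2, 7.3]
29 [0.5, 0.3, 7.3]
```

>>> arm_command([
  {"dp":[0,-7,-2.5],"spin":0},
  {"dp":[0,-7,-2],"spin":0},
  {"dp":[0,-7,-1.6],"spin":0},
  {"dp":[0,-7,-1],"spin":0},
  {"dp":[0,-7,-0.6],"spin":0},
])

```text
clock: 4.9
position: [0.4806, -0.0306, 0.3416]
ee_rot: [0.986, 0.169, 0.001, 0.0]
ft_force: [6.3, -1.8, -2.4]
grip_width: 0.149
grasp_force: 29.4
```

>>> arm_command([
  {"dp":[0,-7.3,0],"spin":0},
  {"dp":[0,-7.3,0.5],"spin":0},
  {"dp":[0,-7.3,1],"spin":0},
  {"dp":[0.2,-7.3,1.5],"spin":0},
  {"dp":[0.2,-7.2,2],"spin":0},
])

```text
clock: 5.4
position: [0.4688, 0.0049, 0.3359]
ee_rot: [0.986, 0.169, 0.001, -0.0]
ft_force: [2.1, 1.9, 8.2]
grip_width: 0.152
grasp_force: 31.8
```

>>> arm_command([
  {"dp":[0.2,-7,2.3],"spin":0},
  {"dp":[0.3,-6.7,2.8],"spin":0},
  {"dp":[0.3,-6.5,3.2],"spin":0},
  {"dp":[0.3,-6.3,3.7],"spin":0},
  {"dp":[0.4,-6,4.1],"spin":0},
])

```text
clock: 5.9
position: [0.4591, 0.036, 0.3194]
ee_rot: [0.986, 0.169, 0.001, -0.0]
ft_force: [4.4, 2.2, 3.9]
grip_width: 0.15
grasp_force: 31.6
```

>>> arm_command([
  {"dp":[0.4,-5.7,4.5],"spin":0},
  {"dp":[0.4,-5.4,4.9],"spin":0},
  {"dp":[0.4,-5,5.2],"spin":0},
  {"dp":[0.4,-4.7,5.5],"spin":0},
  {"dp":[0.5,-4.3,5.9],"spin":0},
])

```text
clock: 6.4
position: [0.4526, 0.0602, 0.293]
ee_rot: [0.986, 0.169, 0.0, -0.0]
ft_force: [6.8, 1.1, -0.2]
grip_width: 0.153
grasp_force: 32.4
```

```bash
python3 - <<'E'
from h import *
st()
E
```

```text
6.4 [0.4526 0.0602 0.293 ] yaw -70.5 zt [ 0.0005  0.0005 -1.    ] j [-0.663   0.0508  0.4459  2.0464 -0.0257  1.0489 -1.4355] F [ 6.8128  1.0912 -0.2437] 0.15305771896519427 32.440184354782104
```

>>> arm_command([
  {"dp":[0.5,-3.9,6],"spin":0},
  {"dp":[0.5,-3.5,6.3],"spin":0},
  {"dp":[0.5,-3,6.5],"spin":0},
  {"dp":[0.5,-2.6,6.7],"spin":0},
  {"dp":[0.5,-2.1,6.8],"spin":0},
])

```text
clock: 6.9
position: [0.4498, 0.0752, 0.2605]
ee_rot: [0.986, 0.169, -0.0, -0.0]
ft_force: [2.5, 4.9, 1.5]
grip_width: 0.153
grasp_force: 34.2
```

>>> arm_command([
  {"dp":[0.5,-1.7,7],"spin":0},
  {"dp":[0.5,-1.2,7],"spin":0},
  {"dp":[0.5,-0.7,5],"spin":0},
  {"dp":[0.5,-0.2,4],"spin":0},
  {"dp":[0,0,0],"spin":0},
])

```text
clock: 7.4
position: [0.45, 0.0798, 0.2371]
ee_rot: [0.986, 0.169, -0.001, -0.0]
ft_force: [2.7, 6.0, -0.8]
grip_width: 0.148
grasp_force: 35.0
```

>>> arm_command([
  {"dp":[0,0,3],"spin":0},
  {"dp":[0,0,3],"spin":0},
  {"dp":[0,0,2],"spin":0},
  {"dp":[0,0,2],"spin":0},
  {"dp":[0,0,0],"spin":0},
])

```text
clock: 7.9
position: [0.4502, 0.0803, 0.2275]
ee_rot: [0.985, 0.17, -0.0, -0.001]
ft_force: [3.3, 8.4, -2.3]
grip_width: 0.15
grasp_force: 35.4
```

>>> arm_command([
  {"dp":[0,0,2],"spin":0},
  {"dp":[0,0,2],"spin":0},
  {"dp":[0,0,1],"spin":0},
  {"dp":[0,0,0],"spin":0},
])

```text
clock: 8.3
position: [0.4504, 0.0804, 0.2227]
ee_rot: [0.985, 0.17, 0.0, -0.001]
ft_force: [4.8, 8.3, -1.6]
grip_width: 0.152
grasp_force: 35.6
```

```bash
python3 - <<'E'
from h import *
st()
a=viewer.camera("scene")[195:345,170:370]; b=viewer.camera("wrist")
a=cv2.resize(a,(560,420),interpolation=cv2.INTER_CUBIC)
b=cv2.resize(b,(240,180))
c=np.zeros((600,560,3),np.uint8);c[:420]=a;c[420:,:240]=b
cv2.imwrite("pics/s2.png",c)
for n in("scene","wrist"):
  for t in("leaf","leaf_grip"):print(n,t,[(q["position"],q["score"]) for q in finder.find_in(n,t)[:2]])
E
```

```text
8.3 [0.4504 0.0804 0.2227] yaw -70.5 zt [ 0.0001  0.0018 -1.    ] j [-0.6698  0.167   0.4233  2.1044 -0.0905  0.8862 -1.4242] F [ 4.7745  8.2941 -1.5589] 0.15152908779774293 35.61769366264343
scene leaf [([0.5608, 0.0678, 0.0816], 0.58)]
scene leaf_grip [([0.564, 0.0609, 0.0824], 0.61), ([0.4567, -0.1225, 0.0697], 0.53)]
wrist leaf [([0.5285, 0.0664, 0.0801], 0.75)]
wrist leaf_grip [([0.521, 0.0732, 0.0801], 0.9)]
```

View pics/s2.png

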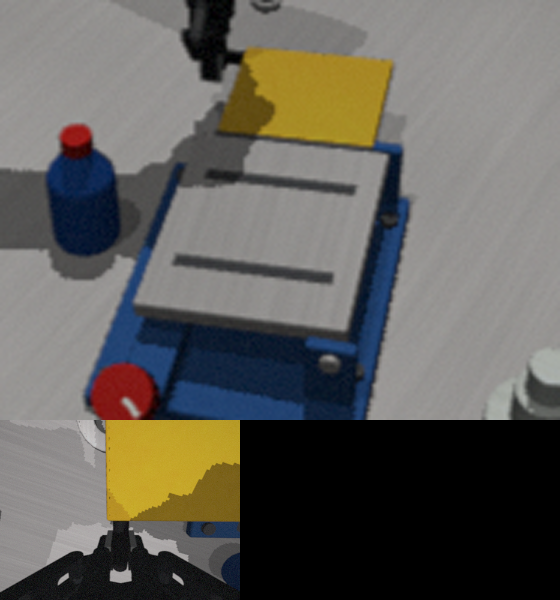

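>>> arm_command([
  {"dp":[0,0,2],"spin":0},
  {"dp":[0,0,2],"spin":0},
  {"dp":[0,0,0],"spin":0},
])

```text
clock: 8.9
position: [0.4506, 0.0803, 0.2193]
ee_rot: [0.986, 0.17, 0.0, -0.001]
ft_force: [2.0, 7.6, 6.5]
grip_width: 0.15
grasp_force: 36.6
```

>>> arm_command([
  {"dp":[0,0,2],"spin":0},
  {"dp":[0,0,0],"spin":0},
  {"dp":[0,0,0],"spin":0},
])

```text
clock: 9.2
position: [0.4507, 0.0803, 0.2182]
ee_rot: [0.986, 0.17, 0.0, -0.001]
ft_force: [-4.1, 5.9, 21.9]
grip_width: 0.149
grasp_force: 37.9
```

>>> arm_command([
  {"dp":[0,0,0],"spin":0},
  {"dp":[0,0,0],"spin":0},
  {"dp":[0,0,0],"spin":0},
  {"dp":[0,0,-20],"spin":0},
  {"dp":[0,0,-40],"spin":0},
], grip=-0.1)

```text
clock: 9.7
position: [0.4491, 0.0784, 0.275]
ee_rot: [0.986, 0.169, -0.003, 0.001]
ft_force: [0.3, -0.4, -0.5]
grip_width: 0.549
grasp_force: 0.0
```

```bash
python3 - <<'E'
from h import *
st()
k=np.array([.608,-.277,.0685])
plan(k+[0,0,.285],-np.radians(53+70.5),15)
E
```

```text
9.7 [0.4491 0.0784 0.275 ] yaw -70.5 zt [-0.0062 -0.0031 -1.    ] j [-0.687   0.0787  0.4325  2.0624 -0.0371  1.0148 -1.467 ] F [ 0.2937 -0.3574 -0.5189] 0.5494223675306549 0.0
0 [2.1, 25.9, -5.2] -0.144
1 [-1.7, 25.9, -5.2] -0.144
2 [-5.4, 25.4, -5.2] -0.144
3 [-8.9, 24.4, -5.2] -0.144
4 [-12.3, 22.8, -5.2] -0.144
5 [-15.5, 20.8, -5.2] -0.144
6 [-18.3, 18.4, -5.2] -0.144
7 [-20.8, 15.6, -5.2] -0.144
8 [-22.8, 12.5, -5.2] -0.144
9 [-24.3, 9.1, -5.2] -0.144
10 [-25.4, 5.5, -5.2] -0.144
11 [-25.9, 1.8, -5.2] -0.144
12 [-25.9, -1.9, -5.2] -0.144
13 [-25.3, -5.6, -5.2] -0.144
14 [-24.3, -9.2, -5.2] -0.144
```

>>> arm_command([
  {"dp":[0,0,-45],"spin":-0.144},
  {"dp":[-1.7,26,-33],"spin":-0.144},
  {"dp":[-5.4,25.5,0],"spin":-0.144},
  {"dp":[-9,24.5,0],"spin":-0.144},
  {"dp":[-12.3,23,0],"spin":-0.144},
], grip=-1)

```text
clock: 10.2
position: [0.4932, -0.0175, 0.3548]
ee_rot: [0.861, 0.508, -0.0, -0.0]
ft_force: [-1.0, -0.1, 0.4]
grip_width: 0.999
grasp_force: 0.0
```

>>> arm_command([
  {"dp":[-15.5,21,0],"spin":-0.144},
  {"dp":[-18.5,18.5,0],"spin":-0.144},
  {"dp":[-21,15.5,0],"spin":-0.144},
  {"dp":[-23,12.5,0],"spin":-0.144},
  {"dp":[-24.5,9,0],"spin":-0.144},
])

```text
clock: 10.7
position: [0.5463, -0.1368, 0.3542]
ee_rot: [0.627, 0.779, -0.0, -0.001]
ft_force: [0.3, 0.1, -0.3]
grip_width: 1.002
grasp_force: 0.0
```

>>> arm_command([
  {"dp":[-25.5,5.5,0],"spin":-0.144},
  {"dp":[-26,2,0],"spin":-0.144},
  {"dp":[-26,-2,0],"spin":-0.144},
  {"dp":[-25.5,-5.5,0],"spin":-0.144},
  {"dp":[-24,-9,0],"spin":-0.144},
])

```text
clock: 11.2
position: [0.6, -0.2552, 0.354]
ee_rot: [0.313, 0.95, 0.0, -0.001]
ft_force: [-0.6, 0.2, 1.0]
grip_width: 0.999
grasp_force: 0.0
```

>>> arm_command([
  {"dp":[-12,-24,0],"spin":0},
  {"dp":[0,0,0],"spin":0},
  {"dp":[0,0,0],"spin":0},
])

```text
clock: 11.5
position: [0.5946, -0.2812, 0.3541]
ee_rot: [0.316, 0.949, -0.0, -0.001]
ft_force: [-0.2, 1.0, -0.3]
grip_width: 1.0
grasp_force: 0.0
```

```bash
python3 - <<'E'
from h import *
st()
k=np.array([.608,-.277,.0685]); n=np.cos(np.radians(32))*np.array([0,0,1])-np.sin(np.radians(32))*Y
plan(k+[0,0,.225],0,1)
for t in("scene","top","wrist"):
  o=manip.get_obs();im=viewer.camera(t);c=cam(t,o)
  m=cv2.inRange(cv2.cvtColor(im,cv2.COLOR_BGR2HSV),(0,130,90),(10,255,255))|cv2.inRange(cv2.cvtColor(im,cv2.COLOR_BGR2HSV),(170,130,90),(180,255,255))
  cv2.imwrite(f"pics/k_{t}.png",im)
  p=proj(c,k+.012*n);N,L,S,C=cv2.connectedComponentsWithStats(m);i=[j for j in range(1,N) if S[j,4]>40 and np.linalg.norm(C[j]-p)<100]
  print(t,"pred face",p,"grip",proj(c,k),[(S[j].tolist(),C[j].round(1).tolist()) for j in i],[(q["position"],q["score"]) for q in finder.find_in(t,"knob_grip")[:2]])
t="wrist";o=manip.get_obs();im=cv2.imread("pics/k_wrist.png");c=cam(t,o)
e1=np.cross(n,Y);e1/=np.linalg.norm(e1);e2=np.cross(n,e1)
for h,col in((.012,(0,255,0)),(-.02,(255,255,0))):
  pts=np.array([proj(c,k+h*n+.023*(np.cos(a)*e1+np.sin(a)*e2)) for a in np.linspace(0,6.28,40)]).astype(int)
  cv2.polylines(im,[pts],True,col,1)
cv2.imwrite("pics/k_w.png",im)
E
```

```text
11.5 [ 0.5946 -0.2812  0.3541] yaw 53.1 zt [-0.0017  0.0005 -1.    ] j [ 0.0051  0.4639  0.5052  1.4566 -0.2275  1.2814  1.4578] F [-0.2006  1.0488 -0.3126] 0.9995198088223171 0.0
0 [-8.3, 11.5, 60.6] 0.0
scene pred face [213.8966 335.5642] grip [215.1211 336.1243] [([203, 325, 22, 22, 359], [212.8, 335.2])] [([0.6136, -0.2863, 0.0799], 0.78), ([0.6041, -0.0607, 0.0807], 0.36)]
top pred face [396.7895 189.4879] grip [393.825  190.8419] [([393, 183, 12, 14, 116], [398.2, 189.9]), ([336, 247, 9, 10, 76], [340.0, 251.4])] [([0.609, -0.2799, 0.0824], 0.48)]
wrist pred face [290.6569 229.012 ] grip [295.0386 218.3269] [([256, 190, 66, 70, 2830], [288.7, 227.0])] [([0.6032, -0.274, 0.0798], 0.75)]
```

View pics/k_w.png

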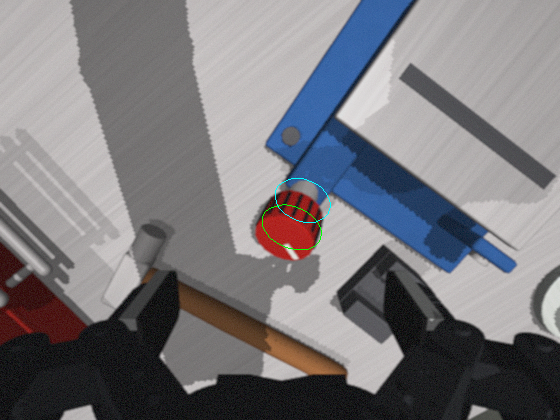

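```bash
python3 - <<'E'
from h import *
plan(np.array([.609,-.279,.221]),0,1)
E
```

```text
0 [-10.5, 8.7, 134.0] 0.0
```

>>> arm_command([
  {"dp":[-10.5,8.5,0],"spin":0},
  {"dp":[0,0,35],"spin":0},
  {"dp":[0,0,35],"spin":0},
  {"dp":[0,0,20],"spin":0},
  {"dp":[0,0,0],"spin":0},
])

```text
clock: 12.3
position: [0.6079, -0.2789, 0.2617]
ee_rot: [0.315, 0.949, 0.0, -0.003]
ft_force: [0.1, 0.1, 0.6]
grip_width: 1.001
grasp_force: 0.0
```

>>> arm_command([
  {"dp":[0,0,20],"spin":0},
  {"dp":[0,0,15],"spin":0},
  {"dp":[0,0,8],"spin":0},
  {"dp":[0,0,0],"spin":0},
  {"dp":[0,0,0],"spin":0},
])

```text
clock: 12.8
position: [0.6089, -0.2803, 0.2227]
ee_rot: [0.315, 0.949, -0.0, 0.0]
ft_force: [-0.2, -0.3, 0.6]
grip_width: 1.001
grasp_force: 0.0
```

>>> arm_command([
  {"dp":[0,0,0],"spin":0},
  {"dp":[0,0,0],"spin":0},
  {"dp":[0,0,0],"spin":0},
  {"dp":[0,0,0],"spin":0},
  {"dp":[0,0,0],"spin":0},
], grip=1, newtons=25)

```text
clock: 13.3
position: [0.6084, -0.281, 0.2233]
ee_rot: [0.316, 0.949, -0.0, 0.0]
ft_force: [-4.6, -0.8, 6.9]
grip_width: 0.593
grasp_force: 24.7
```

```bash
python3 - <<'E'
from h import *
st(); print(manip.get_obs()["torque"])
E
```

```text
13.3 [ 0.6084 -0.281   0.2233] yaw 53.2 zt [ 0.0006 -0.0009 -1.    ] j [ 0.0342  0.6106  0.4584  1.5381 -0.2943  1.061   1.4932] F [-4.6297 -0.8127  6.9082] 0.5932987792923436 24.65676248073578
[-0.1875  0.8693 -0.0528]
```

>>> arm_command([
  {"dp":[0,0,0],"spin":0.14},
  {"dp":[0,0,0],"spin":0.14},
  {"dp":[0,0,0],"spin":0.14},
  {"dp":[0,0,0],"spin":0.14},
])

```text
clock: 13.7
position: [0.6084, -0.2808, 0.2228]
ee_rot: [0.568, 0.823, -0.0, 0.0]
ft_force: [-0.5, 0.6, 2.3]
grip_width: 0.532
grasp_force: 25.0
```

>>> arm_command([
  {"dp":[0,0,0],"spin":0.14},
  {"dp":[0,0,0],"spin":0.14},
  {"dp":[0,0,0],"spin":0.14},
  {"dp":[0,0,0],"spin":0.14},
  {"dp":[0,0,0],"spin":0},
])

```text
clock: 14.2
position: [0.6091, -0.2783, 0.2208]
ee_rot: [0.771, 0.636, -0.001, -0.001]
ft_force: [6.2, 0.1, -7.8]
grip_width: 0.529
grasp_force: 154.5
```

```bash
python3 - <<'E'
from h import *
st(); print(manip.get_obs()["torque"])
a=cv2.imread("pics/k_scene.png");b=viewer.camera("scene");cv2.imwrite("pics/k2_scene.png",b)
c=np.hstack([cv2.resize(q[225:355,180:310],(400,400),interpolation=cv2.INTER_CUBIC) for q in(a,b)])
cv2.imwrite("pics/cmp.png",c)
E
```

```text
14.2 [ 0.6091 -0.2783  0.2208] yaw -10.9 zt [-0.0027  0.0011 -1.    ] j [-0.1275  0.6763  0.6947  1.5484 -0.4682  1.0919  0.4879] F [ 6.1707  0.0798 -7.8421] 0.5291147288357984 154.49644804000854
[0.3977 1.0222 1.2047]
```

View pics/cmp.png

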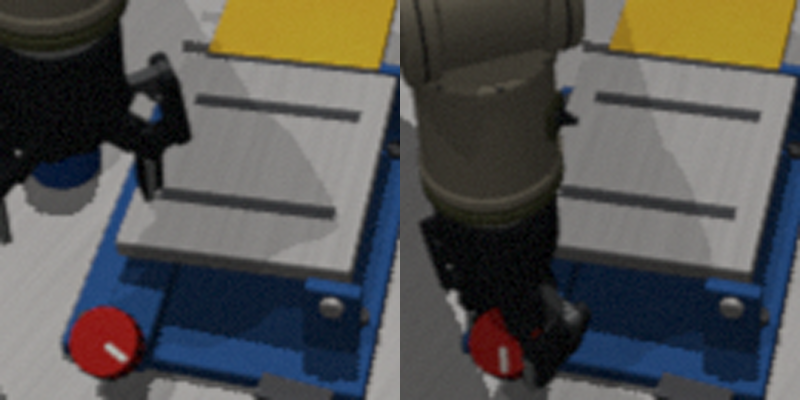

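```bash
cat >> h.py <<'E'
n_=np.cos(np.radians(32))*np.array([0,0,1])-np.sin(np.radians(32))*Y
kf=np.array([.6105,-.285,.080]); E1=np.cross(Y,n_);E1/=np.linalg.norm(E1);E2=np.cross(n_,E1)
def pointer(im,t="scene"):
    "pointer angle on knob face, clockwise positive, 0 = towards +hinge-x-ish E1"
    c=cam(t); S=4; big=cv2.resize(im,None,fx=S,fy=S,interpolation=cv2.INTER_CUBIC); hsv=cv2.cvtColor(big,cv2.COLOR_BGR2HSV)
    f,cx,cy,R,tt=c; pts=[]
    u0,v0=proj(c,kf)
    for v in range(int((v0-14)*S),int((v0+14)*S)):
        for u in range(int((u0-14)*S),int((u0+14)*S)):
            if hsv[v,u,1]<110 and hsv[v,u,2]>120:
                o,d=ray(c,((u+.5)/S-.5,(v+.5)/S-.5)); q=o+d*(n_@(kf-o))/(n_@d)-kf; e=np.array([q@E1,q@E2])
                if np.linalg.norm(e)<.019: pts.append(e)
    if len(pts)<5: return None
    m=np.mean(pts,0); return -np.degrees(np.arctan2(m[1],m[0])).round(1),np.linalg.norm(m).round(4),len(pts)
E
python3 - <<'E'
from h import *
for f in("scene0","k_scene","k2_scene"):print(f,pointer(cv2.imread(f"pics/{f}.png")))
E
```

```text
scene0 (np.float64(42.7), np.float64(0.0102), 373)
k_scene (np.float64(28.9), np.float64(0.0101), 363)
k2_scene (np.float64(87.1), np.float64(0.0069), 13)
```

>>> arm_command([
  {"dp":[0,0,0],"spin":0},
  {"dp":[0,0,0],"spin":0},
  {"dp":[0,0,0],"spin":0},
  {"dp":[0,0,0],"spin":0},
], grip=-1)

```text
clock: 14.65
position: [0.6085, -0.2804, 0.2224]
ee_rot: [0.771, 0.636, 0.0, 0.0]
ft_force: [-0.1, 0.5, -0.7]
grip_width: 1.002
grasp_force: 0.0
```

```bash
python3 - <<'E'
from h import *
st()
im=viewer.camera("scene");cv2.imwrite("pics/k3_scene.png",im);print(pointer(im))
E
```

```text
14.65 [ 0.6085 -0.2804  0.2224] yaw -11.0 zt [ 0.0005 -0.0001 -1.    ] j [-0.1251  0.6742  0.6959  1.548  -0.4682  1.0911  0.4907] F [-0.0858  0.4863 -0.7089] 1.0021836798548573 0.0
(np.float64(85.0), np.float64(0.0069), 10)
```

>>> arm_command([
  {"dp":[0,0,0],"spin":-0.14},
  {"dp":[0,0,0],"spin":-0.14},
  {"dp":[0,0,0],"spin":-0.14},
  {"dp":[0,0,0],"spin":-0.14},
  {"dp":[0,0,0],"spin":-0.14},
])

```text
clock: 15.2
position: [0.6085, -0.2803, 0.2222]
ee_rot: [0.504, 0.864, 0.0, 0.0]
ft_force: [-0.1, -1.0, 0.5]
grip_width: 0.999
grasp_force: 0.0
```

>>> arm_command([
  {"dp":[0,0,0],"spin":-0.14},
  {"dp":[0,0,0],"spin":-0.14},
  {"dp":[0,0,0],"spin":-0.14},
  {"dp":[0,0,0],"spin":0},
  {"dp":[0,0,0],"spin":0},
])

```text
clock: 15.7
position: [0.6085, -0.2803, 0.2221]
ee_rot: [0.318, 0.948, 0.0, 0.0]
ft_force: [0.9, -0.4, -0.9]
grip_width: 0.998
grasp_force: 0.0
```

>>> arm_command([
  {"dp":[0,0,0],"spin":0},
  {"dp":[0,0,0],"spin":0},
  {"dp":[0,0,0],"spin":0},
  {"dp":[0,0,0],"spin":0},
  {"dp":[0,0,0],"spin":0.14},
], grip=1, newtons=25)

```text
clock: 16.2
position: [0.6081, -0.2809, 0.2225]
ee_rot: [0.382, 0.924, -0.0, -0.0]
ft_force: [0.4, 1.8, 1.8]
grip_width: 0.584
grasp_force: 25.6
```

>>> arm_command([
  {"dp":[0,0,0],"spin":0.14},
  {"dp":[0,0,0],"spin":0.14},
  {"dp":[0,0,0],"spin":0.14},
  {"dp":[0,0,0],"spin":0.14},
  {"dp":[0,0,0],"spin":0.14},
])

```text
clock: 16.7
position: [0.6082, -0.2796, 0.2216]
ee_rot: [0.676, 0.737, -0.001, -0.001]
ft_force: [-2.6, -3.8, 3.2]
grip_width: 0.532
grasp_force: 62.4
```

>>> arm_command([
  {"dp":[0,0,0],"spin":0.14},
  {"dp":[0,0,0],"spin":0},
])

```text
clock: 16.9
position: [0.6086, -0.2794, 0.2217]
ee_rot: [0.725, 0.689, -0.001, -0.001]
ft_force: [-0.6, 0.8, 2.8]
grip_width: 0.535
grasp_force: 114.8
```

>>> arm_command([
  {"dp":[0,0,0],"spin":0},
  {"dp":[0,0,0],"spin":0},
  {"dp":[0,0,0],"spin":0},
  {"dp":[0,0,-40],"spin":0},
  {"dp":[0,0,-40],"spin":0},
], grip=-1)

```text
clock: 17.4
position: [0.6082, -0.2802, 0.3022]
ee_rot: [0.725, 0.689, -0.0, -0.001]
ft_force: [0.4, -0.1, 0.7]
grip_width: 0.997
grasp_force: 0.0
```

>>> arm_command([
  {"dp":[0,0,-40],"spin":-0.14},
  {"dp":[-40,0,-20],"spin":-0.14},
  {"dp":[-40,0,0],"spin":-0.14},
  {"dp":[0,0,0],"spin":-0.14},
  {"dp":[0,0,0],"spin":0},
])

```text
clock: 17.9
position: [0.6205, -0.3607, 0.362]
ee_rot: [0.506, 0.862, 0.0, 0.0]
ft_force: [-0.5, 1.3, -0.6]
grip_width: 0.998
grasp_force: 0.0
```

```bash
python3 - <<'E'
from h import *
st()
for t in("scene","top","wrist"):
  im=viewer.camera(t);cv2.imwrite(f"pics/m_{t}.png",im)
  if t=="scene":print(pointer(im),pointer(cv2.imread("pics/k_scene.png")))
o=manip.get_obs();np.save("m_obs.npy",np.r_[o["position"],o["ee_rot"]])
E
```

```text
17.9 [ 0.6205 -0.3607  0.362 ] yaw 29.2 zt [ 0.0004 -0.0001 -1.    ] j [ 0.0828  0.6195  0.609   1.2586 -0.3463  1.3659  1.1817] F [-0.4786  1.2662 -0.603 ] 0.9983353672163234 0.0
(np.float64(119.6), np.float64(0.0115), 328) (np.float64(28.9), np.float64(0.0101), 363)
```

```bash
python3 - <<'E'
from h import *
h=np.array([.579,.0115,.079]);Xh=np.array([np.cos(yaw),np.sin(yaw),0])
for s in(-.06,.06):print("tcp xy",h+s*Xh-.175*Y)
plan(np.r_[(h-.06*Xh-.175*Y)[:2],.275],np.radians(10.4),5)
R=Ro.from_euler("z",np.radians(10.4)).as_matrix()
R2=Ro.from_quat(manip.get_obs()["ee_rot"]).as_matrix()@R
print("X step 120 in tool",R2.T@(Xh*120))
E
```

```text
tcp xy [ 0.5786 -0.1735  0.079 ]
tcp xy [ 0.6922 -0.1348  0.079 ]
0 [36.4, 10.4, 17.4] 0.036
1 [36.8, 9.1, 17.4] 0.036
2 [37.1, 7.7, 17.4] 0.036
3 [37.3, 6.4, 17.4] 0.036
4 [37.6, 5.0, 17.4] 0.036
X step 120 in tool [  0.3783 119.9994   0.0839]
```

>>> arm_command([
  {"dp":[36.5,10.5,17],"spin":0.036},
  {"dp":[37,9,17],"spin":0.036},
  {"dp":[37,7.5,17],"spin":0.036},
  {"dp":[37.5,6.5,17],"spin":0.036},
  {"dp":[37.5,5,17],"spin":0.036},
], grip=1)

```text
clock: 18.55
position: [0.577, -0.1716, 0.2765]
ee_rot: [0.583, 0.813, 0.001, 0.0]
ft_force: [0.5, 0.3, 0.2]
grip_width: 0.146
grasp_force: 0.0
```

>>> arm_command([
  {"dp":[0,0,5],"spin":0},
  {"dp":[0,0,4],"spin":0},
  {"dp":[0,0,4],"spin":0},
  {"dp":[0,0,4],"spin":0},
  {"dp":[0,0,0],"spin":0},
])

```text
clock: 19.05
position: [0.5774, -0.1753, 0.2597]
ee_rot: [0.582, 0.813, -0.0, -0.0]
ft_force: [-0.7, -0.9, -0.6]
grip_width: -0.002
grasp_force: 0.0
```

>>> arm_command([
  {"dp":[0,0,3],"spin":0},
  {"dp":[0,0,2],"spin":0},
  {"dp":[0,0,2],"spin":0},
  {"dp":[0,0,0],"spin":0},
])

```text
clock: 19.45
position: [0.5776, -0.1748, 0.2544]
ee_rot: [0.582, 0.813, 0.0, 0.0]
ft_force: [-5.4, 2.5, 15.6]
grip_width: 0.001
grasp_force: 7.6
```

>>> arm_command([
  {"dp":[0,0,-20],"spin":0},
  {"dp":[0,40,0],"spin":0},
  {"dp":[0,40,0],"spin":0},
  {"dp":[0,40,0],"spin":0},
  {"dp":[0,0,5],"spin":0},
])

```text
clock: 19.95
position: [0.695, -0.1316, 0.2673]
ee_rot: [0.58, 0.815, 0.001, 0.001]
ft_force: [-0.6, 0.7, -0.4]
grip_width: -0.001
grasp_force: 0.0
```

>>> arm_command([
  {"dp":[0,0,3],"spin":0},
  {"dp":[0,0,3],"spin":0},
  {"dp":[0,0,2],"spin":0},
  {"dp":[0,0,2],"spin":0},
  {"dp":[0,0,0],"spin":0},
])

```text
clock: 20.45
position: [0.6908, -0.136, 0.2584]
ee_rot: [0.582, 0.813, 0.0, 0.0]
ft_force: [0.7, 0.8, 0.7]
grip_width: 0.002
grasp_force: 0.0
```

>>> arm_command([
  {"dp":[0,0,2],"spin":0},
  {"dp":[0,0,1],"spin":0},
  {"dp":[0,0,0],"spin":0},
])

```text
clock: 20.75
position: [0.6909, -0.1361, 0.2581]
ee_rot: [0.582, 0.813, 0.001, 0.0]
ft_force: [-10.9, 2.1, 21.9]
grip_width: 0.001
grasp_force: 11.0
```

>>> arm_command([
  {"dp":[0,0,-45],"spin":-0.12},
  {"dp":[0,0,-35],"spin":-0.12},
  {"dp":[0,0,0],"spin":-0.12},
  {"dp":[0,0,0],"spin":-0.12},
  {"dp":[0,0,0],"spin":-0.12},
], grip=-1)

```text
clock: 21.25
position: [0.691, -0.1355, 0.3354]
ee_rot: [0.313, 0.95, 0.0, 0.0]
ft_force: [-0.5, 0.5, -2.0]
grip_width: 0.849
grasp_force: 0.0
```

```bash
python3 - <<'E'
from h import *
st();plan(np.array([.6085,-.2803,.322]),0,4)
E
```

```text
21.25 [ 0.691  -0.1355  0.3354] yaw 53.5 zt [ 0.0007  0.0003 -1.    ] j [-0.1879  0.5792  0.4786  1.3323 -0.2657  1.2923  1.2302] F [-0.4757  0.5043 -2.0244] 0.8486745558998361 0.0
0 [-4.9, -41.4, 3.3] 0.0
1 [-4.9, -41.4, 3.3] 0.0
2 [-4.9, -41.4, 3.3] 0.0
3 [-4.9, -41.4, 3.3] 0.0
```

>>> arm_command([
  {"dp":[-5,-41.5,3],"spin":0},
  {"dp":[-5,-41.5,3],"spin":0},
  {"dp":[-5,-41.5,3],"spin":0},
  {"dp":[-5,-41.5,3],"spin":0},
  {"dp":[0,0,0],"spin":0},
])

```text
clock: 21.75
position: [0.6033, -0.2875, 0.3233]
ee_rot: [0.32, 0.947, -0.002, -0.0]
ft_force: [-0.4, -0.5, 0.2]
grip_width: 1.003
grasp_force: 0.0
```

```bash
python3 - <<'E'
from h import *
st();plan(np.array([.6085,-.2803,.222]),0,1)
im=viewer.camera("scene");print(pointer(im))
E
```

```text
21.75 [ 0.6033 -0.2875  0.3233] yaw 52.7 zt [-0.0015 -0.0032 -1.    ] j [ 0.0009  0.5154  0.5246  1.4615 -0.2607  1.235   1.4743] F [-0.4303 -0.4618  0.1572] 1.0029696988121315 0.0
0 [0.3, 9.2, 101.3] 0.0
(np.float64(119.1), np.float64(0.0114), 346)
```

>>> arm_command([
  {"dp":[0,2,20],"spin":0},
  {"dp":[0,0,30],"spin":0},
  {"dp":[0,0,0],"spin":0},
  {"dp":[0,0,0],"spin":0},
])

```text
clock: 22.2
position: [0.6093, -0.2782, 0.2733]
ee_rot: [0.315, 0.949, 0.0, -0.0]
ft_force: [0.2, 0.0, 0.3]
grip_width: 1.004
grasp_force: 0.0
```

```bash
python3 - <<'E'
from h import *
st();plan(np.array([.6085,-.2803,.222]),0,1)
E
```

```text
22.2 [ 0.6093 -0.2782  0.2733] yaw 53.3 zt [-0.0006  0.0005 -1.    ] j [ 0.0013  0.5623  0.5008  1.5035 -0.2845  1.1494  1.4842] F [0.1724 0.0445 0.2875] 1.0037026292667237 0.0
0 [-0.6, -2.2, 51.3] 0.0
```

>>> arm_command([
  {"dp":[-0.5,-2,25],"spin":0},
  {"dp":[0,0,18],"spin":0},
  {"dp":[0,0,8],"spin":0},
  {"dp":[0,0,0],"spin":0},
  {"dp":[0,0,0],"spin":0},
])

```text
clock: 22.7
position: [0.6087, -0.281, 0.2235]
ee_rot: [0.315, 0.949, 0.0, 0.001]
ft_force: [0.0, -0.2, 0.0]
grip_width: 1.002
grasp_force: 0.0
```

>>> arm_command([
  {"dp":[0,0,0],"spin":0},
  {"dp":[0,0,0],"spin":0},
  {"dp":[0,0,0],"spin":0},
  {"dp":[0,0,0],"spin":0},
  {"dp":[0,0,0],"spin":0.14},
], grip=1, newtons=25)

```text
clock: 23.2
position: [0.6081, -0.281, 0.223]
ee_rot: [0.381, 0.924, 0.0, 0.0]
ft_force: [-3.9, -0.8, 4.3]
grip_width: 0.585
grasp_force: 25.2
```

>>> arm_command([
  {"dp":[0,0,0],"spin":0.14},
  {"dp":[0,0,0],"spin":0.14},
  {"dp":[0,0,0],"spin":0.14},
  {"dp":[0,0,0],"spin":0.14},
  {"dp":[0,0,0],"spin":0.14},
])

```text
clock: 23.7
position: [0.6081, -0.2797, 0.2218]
ee_rot: [0.676, 0.737, -0.0, -0.001]
ft_force: [2.5, 3.8, -2.3]
grip_width: 0.533
grasp_force: 63.5
```

>>> arm_command([
  {"dp":[0,0,0],"spin":0.14},
  {"dp":[0,0,0],"spin":0},
])

```text
clock: 23.9
position: [0.6086, -0.2795, 0.2218]
ee_rot: [0.725, 0.689, -0.0, -0.001]
ft_force: [0.2, 4.2, 2.1]
grip_width: 0.53
grasp_force: 117.8
```

>>> arm_command([
  {"dp":[0,0,0],"spin":0},
  {"dp":[0,0,0],"spin":0},
  {"dp":[0,0,0],"spin":0},
  {"dp":[0,0,0],"spin":-0.14},
  {"dp":[0,0,0],"spin":-0.14},
], grip=-1)

```text
clock: 24.4
position: [0.608, -0.2813, 0.2222]
ee_rot: [0.619, 0.785, -0.0, 0.0]
ft_force: [-0.8, -0.0, 0.1]
grip_width: 0.997
grasp_force: 0.0
```

>>> arm_command([
  {"dp":[0,0,0],"spin":-0.14},
  {"dp":[0,0,0],"spin":-0.14},
  {"dp":[0,0,0],"spin":-0.14},
  {"dp":[0,0,0],"spin":-0.14},
  {"dp":[0,0,0],"spin":-0.14},
])

```text
clock: 24.9
position: [0.6079, -0.2814, 0.2223]
ee_rot: [0.313, 0.95, -0.0, 0.0]
ft_force: [-0.2, -0.4, -0.7]
grip_width: 1.002
grasp_force: 0.0
```

```bash
python3 - <<'E'
from h import *
st()
im=viewer.camera("scene");cv2.imwrite("pics/k5.png",im);print(pointer(im))
E
```

```text
24.9 [ 0.6079 -0.2814  0.2223] yaw 53.6 zt [ 0.0007 -0.0003 -1.    ] j [ 0.0211  0.6154  0.4786  1.5401 -0.3095  1.0612  1.5111] F [-0.1953 -0.4367 -0.7136] 1.0019670743281777 0.0
None
```

>>> arm_command([
  {"dp":[0,0,-40],"spin":0},
  {"dp":[0,0,-50],"spin":0},
  {"dp":[0,0,0],"spin":0},
])

```text
clock: 25.25
position: [0.6092, -0.2827, 0.3197]
ee_rot: [0.317, 0.948, -0.0, 0.006]
ft_force: [1.4, -0.8, 0.3]
grip_width: 0.997
grasp_force: 0.0
```

```bash
python3 - <<'E'
from h import *
st()
im=viewer.camera("scene");cv2.imwrite("pics/k6.png",im);print(pointer(im))
E
```

```text
25.25 [ 0.6092 -0.2827  0.3197] yaw 53.0 zt [ 0.0106 -0.0038 -0.9999] j [-0.0026  0.5205  0.5179  1.4609 -0.2667  1.2189  1.4732] F [ 1.4299 -0.8107  0.3047] 0.996672222672866 0.0
(np.float64(155.6), np.float64(0.0119), 308)
```

>>> arm_command([
  {"dp":[0,0,40],"spin":0},
  {"dp":[0,0,35],"spin":0},
  {"dp":[0,0,15],"spin":0},
  {"dp":[0,0,5],"spin":0},
  {"dp":[0,0,0],"spin":0},
])

```text
clock: 25.8
position: [0.6082, -0.2811, 0.2171]
ee_rot: [0.316, 0.949, -0.0, -0.0]
ft_force: [-0.2, -0.6, 1.1]
grip_width: 0.996
grasp_force: 0.0
```

>>> arm_command([
  {"dp":[0,0,0],"spin":0},
  {"dp":[0,0,0],"spin":0},
  {"dp":[0,0,0],"spin":0},
  {"dp":[0,0,0],"spin":0},
  {"dp":[0,0,0],"spin":0.14},
], grip=1, newtons=25)

```text
clock: 26.3
position: [0.6082, -0.2812, 0.2186]
ee_rot: [0.381, 0.924, 0.0, 0.001]
ft_force: [-4.3, -1.4, 5.8]
grip_width: 0.583
grasp_force: 24.9
```

>>> arm_command([
  {"dp":[0,0,0],"spin":0.14},
  {"dp":[0,0,0],"spin":0.14},
  {"dp":[0,0,0],"spin":0.14},
  {"dp":[0,0,0],"spin":0.14},
  {"dp":[0,0,0],"spin":0.14},
])

```text
clock: 26.8
position: [0.608, -0.2803, 0.2176]
ee_rot: [0.676, 0.737, -0.0, -0.001]
ft_force: [-3.4, -2.7, 4.7]
grip_width: 0.533
grasp_force: 63.9
```

>>> arm_command([
  {"dp":[0,0,0],"spin":0.14},
  {"dp":[0,0,0],"spin":0},
])

```text
clock: 27.0
position: [0.6081, -0.2796, 0.2169]
ee_rot: [0.724, 0.69, -0.001, -0.001]
ft_force: [-0.8, 3.7, 3.0]
grip_width: 0.538
grasp_force: 98.5
```

>>> arm_command([
  {"dp":[0,0,0],"spin":0},
  {"dp":[0,0,0],"spin":0},
  {"dp":[0,0,0],"spin":0},
  {"dp":[0,0,-40],"spin":0},
  {"dp":[0,0,-50],"spin":0},
], grip=-1)

```text
clock: 27.5
position: [0.6074, -0.2808, 0.3062]
ee_rot: [0.725, 0.689, -0.001, -0.002]
ft_force: [1.6, -0.3, 1.1]
grip_width: 1.001
grasp_force: 0.0
```

>>> arm_command([
  {"dp":[0,0,0],"spin":-0.14},
  {"dp":[0,0,0],"spin":-0.14},
  {"dp":[0,0,0],"spin":-0.1},
  {"dp":[0,0,0],"spin":0},
], grip=1)

```text
clock: 27.9
position: [0.6079, -0.2814, 0.3075]
ee_rot: [0.581, 0.814, 0.0, 0.001]
ft_force: [-0.1, 0.4, 0.2]
grip_width: 0.332
grasp_force: 0.0
```

```bash
python3 - <<'E'
from h import *
st()
im=viewer.camera("scene");cv2.imwrite("pics/k7.png",im);print(pointer(im))
plan(np.array([.5776,-.1748,.29]),0,3)
E
```

```text
27.9 [ 0.6079 -0.2814  0.3075] yaw 18.9 zt [ 0.0014  0.0002 -1.    ] j [-0.0987  0.5636  0.6604  1.4789 -0.3573  1.2201  0.9398] F [-0.1307  0.3924  0.153 ] 0.33211921034989006 0.0
(np.float64(-168.0), np.float64(0.0116), 272)
0 [36.9, 1.8, 5.8] 0.0
1 [36.9, 1.8, 5.8] 0.0
2 [36.9, 1.8, 5.8] 0.0
```

>>> arm_command([
  {"dp":[37,2,6],"spin":0},
  {"dp":[37,2,6],"spin":0},
  {"dp":[37,2,6],"spin":0},
  {"dp":[0,0,20],"spin":0},
  {"dp":[0,0,5],"spin":0},
])

```text
clock: 28.45
position: [0.5775, -0.1725, 0.2625]
ee_rot: [0.582, 0.813, -0.0, -0.001]
ft_force: [-0.3, -0.5, -0.2]
grip_width: -0.0
grasp_force: 0.0
```

>>> arm_command([
  {"dp":[0,0,2],"spin":0},
  {"dp":[0,0,2],"spin":0},
  {"dp":[0,0,0],"spin":0},
  {"dp":[0,0,0],"spin":0},
])

```text
clock: 28.85
position: [0.5781, -0.1745, 0.2604]
ee_rot: [0.582, 0.813, 0.0, 0.0]
ft_force: [0.1, 0.3, 0.2]
grip_width: 0.003
grasp_force: 0.0
```

>>> arm_command([
  {"dp":[0,0,2],"spin":0},
  {"dp":[0,0,2],"spin":0},
  {"dp":[0,0,0],"spin":0},
  {"dp":[0,0,0],"spin":0},
])

```text
clock: 29.25
position: [0.5782, -0.1746, 0.2588]
ee_rot: [0.582, 0.813, 0.001, 0.0]
ft_force: [-10.9, 4.4, 27.0]
grip_width: 0.001
grasp_force: 13.4
```

Near reads 0.2588; now the far side.

>>> arm_command([
  {"dp":[0,0,-16],"spin":0},
  {"dp":[0,40,0],"spin":0},
  {"dp":[0,40,0],"spin":0},
  {"dp":[0,40,0],"spin":0},
  {"dp":[0,0,5],"spin":0},
])

```text
clock: 29.75
position: [0.6955, -0.1311, 0.2669]
ee_rot: [0.58, 0.815, 0.001, 0.001]
ft_force: [-0.5, 1.4, -0.5]
grip_width: -0.0
grasp_force: 0.0
```

>>> arm_command([
  {"dp":[0,0,4],"spin":0},
  {"dp":[0,0,4],"spin":0},
  {"dp":[0,0,2],"spin":0},
  {"dp":[0,0,0],"spin":0},
  {"dp":[0,0,0],"spin":0},
])

```text
clock: 30.25
position: [0.6906, -0.1362, 0.2587]
ee_rot: [0.582, 0.813, 0.0, 0.0]
ft_force: [-5.1, 1.8, 9.5]
grip_width: 0.002
grasp_force: 4.5
```

>>> arm_command([
  {"dp":[0,0,-40],"spin":0},
  {"dp":[0,0,-45],"spin":0},
  {"dp":[0,0,-45],"spin":0},
  {"dp":[0,0,0],"spin":0},
  {"dp":[0,0,0],"spin":0},
])

```text
clock: 30.75
position: [0.6908, -0.1361, 0.3886]
ee_rot: [0.582, 0.813, 0.001, 0.001]
ft_force: [0.4, -0.4, -0.8]
grip_width: -0.004
grasp_force: 0.0
```

```bash
python3 - <<'E'
from h import *
st(); viewer.camera("scene")
print([(q["position"],q["score"]) for q in finder.find_in("scene","leaf")[:2]])
print(manip.hand_in())
E
```

```text
30.75 [ 0.6908 -0.1361  0.3886] yaw 18.8 zt [ 0.0025  0.0002 -1.    ] j [-0.2836  0.5793  0.6492  1.2711 -0.3436  1.398   0.6705] F [ 0.4285 -0.4176 -0.8445] -0.003682726825055328 0.0
[([0.5148, 0.0358, 0.087], 0.57), ([0.6115, -0.0978, 0.0842], 0.56)]
the job is handed in; nothing more can be done
None
```

The leaf was lowered gently onto its stops and the bed turned level (probing the near and far sides gave a tilt of about 0.002 rad); the arm was clear when I handed in at about 31 s. No verdict came back, and the last detector check of the leaf was weak, so its resting place relies on the contact felt on lowering.

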